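# Wedge up a rocking fixture box

## Robot

A 6-joint arm with a two-finger parallel gripper is mounted at the origin on a cart in front of the work surface, level with it; the furniture and walls round the work are solid. World frame = base frame: x ahead of the robot, y to its left, z up, the work surface at z = 0. Lengths are in m, angles in rad, forces in N, time in s.
With the tool pointing down it reaches from about 0.3 to 0.775 m from the base axis. Payload 14.6 kg.
Tool frame: the origin (TCP) lies midway between the tips of the shut fingers; the grasp point (between the pads) lies 19 mm behind it (ctrl.hold_point_z is the distance from the TCP to the grasp point, in m); z points along the fingers, x is the direction in which the jaws open and shut, and the axes are right-handed (so a half turn about z gives the same grasp; the last joint's range is limited). The gripper opens to 94 mm and grips with 3 to 60 N. Pads are 16 mm wide; open, the fingers measure 119 mm over their backs; the gripper's body (75 mm by 177 mm) begins 78 mm behind the grasp point.
Start: joints at [-1.18, 0.3, 1.521, -0, 1.321, -0.067], TCP at [0.243, -0.493, 0.205] pointing down, gripper open.
Joint ranges: [-3.03, 3.03], [-0.79, 2.21], [0.23, 2.52], [-1.04, 4.18], [0, 3.07], [-2.55, 2.55]. Speed limits (rad/s): [2.22, 2.22, 2.57, 3.14, 3.14, 3.14].

## Interface

Orientations are given as [roll, pitch, yaw] about the fixed x, y, z axes, in that order (R = Rz(yaw) Ry(pitch) Rx(roll)).
In Python, from station import ctrl, viewer, ticket, nets gives the robot as it stands.
- The arm moves only by the tool carry_out, never from a script. Its argument "commands" is one flat list of numbers, 7 for each row, row after row: the closure, from -1 (fully open) to 1 (shut), so that 0 is half open, then the shift along the world's x, y, z in cm, then the turn, a rotation vector about the world's x, y, z in rad. In form: [gripper, tx, ty, tz, ax, ay, az, gripper, tx, ty, tz, ax, ay, az, ...]. A call has 1 to 12 rows; each row is the pose to reach, as a shift and turn from the pose measured when the call began; what a row does not reach only later rows make up. A row lasts 1/12 s, in which the tool goes at most 41.7 mm and 7.16 degrees, less where a joint would pass 70% of its speed; a pose out of reach is approached as far as the arm can. A call with a gripper value outside its range is refused whole. The fingers move at their own pace and stop on an object; "force" is the grip in N (left out, the last holds). Time passes only in rows, so rows that repeat a pose let the fingers close. It gives the time, the measured TCP pose, the force and the opening at its end, in the units of the state.
- ctrl.get_obs(): the state, without advancing time (a new reading comes with each control period).
- viewer.camera(name): name is "scene" or "top" or "wrist"; returns (picture, depth): 400x640x3 uint8, blue, green, red; 400x640 float32, m along the optical axis (not along the pixel's ray), 0 where there is no reading.
- viewer.camera_info(name): a dict with "fx", "fy", "cx", "cy" (pixels), "D" ([k1, k2, p1, p2, k3] as OpenCV has them; the pictures are not rectified), "R" (3x3) and "t" (3): a world point X has camera coordinates R X + t. Camera axes: x right, y down, z forward; pixel columns grow to the right and rows downward; lengths in m; the calibration is good to about 2 mm. A picture is of the moment at which its call begins: read the wrist's pose just before it. camera_info takes no time and is no camera call; for the wrist camera it gives the pose at the moment of the call.
- ticket.hand_in(): hands the job in, once; it reports no verdict.
Trained networks look in the newest picture that a camera, given by its name, has taken for a name from the list of things; names that differ only in an ending like _2 or _b are one class to them, and where a whole thing is asked for, a point or a joint stands for the part that bears it (a point fixed in the world has none). Each returns a list of dicts, best first, with "confidence" (0 to 1); they miss things now and then, are a little off and sometimes report something else, mostly with a low value. They report only what shows in the picture. A call takes as long as a camera call. They do not tell look-alikes from the thing itself.
- nets.silhouettes(camera, thing): "region" (400x640 bool, what is visible of it) and "extent" ([left, top, right, bottom] in pixels, round what is visible of it).
The state is a dict: "time_s": time; "qpos": joint angles; "joint_vel": joint speeds; "tau": joint torques, N m; "ee_pos": TCP position; "eef_rot": TCP orientation; "force": force on the tool from outside, world axes, zero at the start; "moment": the same for the moment, N m; "grip_width": finger opening in m.
Only numpy, scipy, OpenCV 4.12 (cv2) and the standard library are available. Lean on these libraries where they do the work, as an engineer would, in place of code of your own. Each camera call takes 0.05 s, during which the arm holds its last target. There are 200 camera calls.

## Task

The fixture box with the bracket on it rocks, because the levelling foot at its corner near the wedge is too short. With the fingertips, push the wedge thin end first along the plate under that foot until it bears snugly without jacking the box out of level, then press down firmly for a second on top of the box over that foot to test that it no longer rocks (if it does, push the wedge further and test again). Leave the wedge in place, pick nothing up, do not shove the box along, and leave the loose things round it alone.

Things in the scene. Friction and masses are not known exactly. Their poses are not given: they have to be found in the camera images.
- fixture_box: Loose flat grey box, 160 (x) x 120 (y) x 28 mm, about 2 kg, its top 56 mm above the plate, on four levelling screws with 16 mm dark ball feet at x = +-65, y = +-45 mm. A milled bracket (67 x 51 x 42 mm) is fixed on its far left (+x, +y) corner. Starts level. Origin on the plate under its centre; x points away from the robot (within 0.3 rad), y left, z up.
- corner_top (a point): Point on the box's top, straight above the short foot, 15 mm in from both edges of the near right (-x, -y) corner; test here with 5 to 15 N. The foot's tip hangs 4 to 7 mm above the plate below this point (gap not given). With nothing under it, 3 N here tips the box until the foot touches; let go, it returns.
- wedge: Loose plain steel wedge, 90 (x) x 40 (y) mm, 0.28 kg, flat on the plate, thin end (+x) roughly towards the short foot. Origin: centre of its underside. Top slopes evenly from 17 mm at the upright butt face (x = -45) to 2 mm at the nose (x = +45). Slides with 1 to 3 N; once it bears on the foot the push rises by 5 N or more within some mm. It stays put when let go.
- loupe: Bystander: black eye loupe, 34 mm across, 30 mm tall, standing to the right of the box corner. Origin at the centre of its underside.
- ring_gauge: Bystander: steel setting ring, 52 mm across, 18 mm tall, lying to the right of the box. Origin at the centre of its underside.
- gauge_block: Bystander: steel gauge block, 19 x 36 x 30 mm, standing right of the wedge. Origin at the centre of its underside.
Mind the look-alikes: they are no part of the job. Of the things that look like the fixture_box, the largest one is meant.

How it is judged:
By the outcome, as a careful person would: the job done as asked, in the order asked, and still so for the second after the job is handed in, with the robot touching nothing.
It also fails if it takes over 51 s, if anything falls off the work surface, if the arm or the gripper's body presses on something with over 40 N, if the wrist force passes 120 N, or if a joint passes its speed limit or range.

## Working session

There is one attempt and no reset: what is moved stays moved. The work goes in short steps, Python scripts to look and compute and a tool call to move; the robot and the scene stay as the last step left them, time stands still between calls to the robot, and variables do not carry over. Pictures are saved under pics/ and viewed, about 8 in all and at most 12, crops included, and the job is handed in when it is done.

Besides the shell and the picture viewer there is one more tool, called after "Call:" as a command line: name --argument value ..., lists and objects as JSON in quotes. carry_out: Moves the arm, as the interface text tells. Its arguments: {"type":"object","properties":{"commands":{"type":"array","items":{"type":"number"}},"force":{"type":"number"}},"required":["commands"]}

```bash
mkdir -p pics; cat > h.py <<'E'
import numpy as np, cv2
from station import ctrl, viewer, ticket, nets
def cloud(cam):
    im,d=viewer.camera(cam); i=viewer.camera_info(cam)
    K=np.array([[i['fx'],0,i['cx']],[0,i['fy'],i['cy']],[0,0,1.]])
    v,u=np.mgrid[:400,:640]
    n=cv2.undistortPoints(np.stack([u,v],-1).reshape(-1,1,2).astype(float),K,np.array(i['D'],float)).reshape(400,640,2)
    P=np.dstack([n*d[...,None],d])
    W=(P-np.array(i['t']))@np.array(i['R'])
    W[d==0]=np.nan
    return im,W
E
python3 - <<'E'
from h import *
o=ctrl.get_obs();print(o)
for c in ('scene','top'):
    im,W=cloud(c); cv2.imwrite(f'pics/{c}0.png',im); np.save(f'{c}0.npy',W)
    for t in ('fixture_box','wedge','loupe','ring_gauge','gauge_block'):
        for r in nets.silhouettes(c,t)[:4]:
            p=W[r['region']]; print(c,t,round(r['confidence'],2),r['extent'],np.nanmedian(p,0).round(3),np.nanpercentile(p,2,axis=0).round(3),np.nanpercentile(p,98,axis=0).round(3))
E
```

```text
{'time_s': 0.0, 'qpos': array([-1.17957247e+00,  3.00485642e-01,  1.52160259e+00, -2.55737067e-05,
        1.32073513e+00, -6.65954258e-02]), 'joint_vel': array([-7.73632089e-04,  2.60519999e-05, -3.38019929e-04, -6.83235670e-04,
        1.16906440e-06,  1.47258327e-04]), 'tau': array([ 2.43928662e-03, -5.31801689e+01, -3.52733517e+01,  7.08929077e-02,
        2.44234217e-02, -7.37273103e-05]), 'ee_pos': array([ 0.24298184, -0.49310169,  0.20486927]), 'eef_rot': array([-3.14153547e+00,  1.22963031e-03, -1.11297066e+00]), 'force': array([ 0.11798277, -0.55649811, -0.14793054]), 'moment': array([ 0.02914143, -0.04800836, -0.00567621]), 'grip_width': 0.0942773087722}
scene fixture_box 0.87 [284.4, 145.8, 348.4, 208.4] [ 0.646 -0.092  0.055] [ 0.584 -0.139  0.02 ] [ 0.711 -0.012  0.096]
scene fixture_box 0.84 [399.1, 184.0, 479.2, 240.6] [ 0.814 -0.261  0.041] [ 0.759 -0.307  0.   ] [ 0.887 -0.209  0.07 ]
scene fixture_box 0.61 [244.1, 235.9, 342.0, 302.0] [ 0.5   -0.335  0.041] [ 0.45  -0.363  0.008] [ 0.571 -0.268  0.072]
scene wedge 0.92 [215.1, 202.9, 263.7, 223.5] [ 0.489 -0.087  0.
[... 283 characters left out ...]
]
top fixture_box 0.9 [228.0, 144.1, 300.7, 221.0] [ 0.664 -0.078  0.055] [ 0.587 -0.144  0.045] [ 0.742 -0.011  0.096]
top fixture_box 0.59 [314.8, 88.2, 370.1, 149.4] [ 0.818 -0.248  0.041] [ 0.76  -0.299  0.002] [ 0.881 -0.197  0.07 ]
top wedge 0.62 [253.9, 242.4, 285.1, 291.3] [ 0.492 -0.082  0.009] [ 0.451 -0.11   0.001] [ 0.535 -0.053  0.017]
top loupe 0.54 [314.3, 217.2, 327.7, 236.6] [ 0.572 -0.191  0.026] [ 0.556 -0.206  0.019] [ 0.587 -0.176  0.032]
top ring_gauge 0.62 [313.2, 167.8, 337.2, 194.4] [ 0.675 -0.205  0.017] [ 0.65  -0.227  0.001] [ 0.699 -0.182  0.021]
top gauge_block 0.61 [299.0, 260.2, 311.0, 272.1] [ 0.484 -0.164  0.03 ] [ 0.474 -0.176  0.027] [ 0.495 -0.153  0.032]
```

```bash
python3 - <<'E'
from h import *
a=cv2.imread('pics/top0.png')[70:310,200:440]; b=cv2.imread('pics/scene0.png')[120:320,190:500]
a=cv2.resize(a,(420,420),interpolation=3);b=cv2.resize(b,(380,245),interpolation=3)
c=np.zeros((420,800,3),np.uint8);c[:,:420]=a;c[:245,420:]=b;cv2.imwrite('pics/c0.png',c)
for cam in('top','scene'):
    W=np.load(cam+'0.npy')
    def rect(m): 
        r=cv2.minAreaRect((W[m][:,:2]*1000).astype(np.float32));print(cam,m.sum(),r,cv2.boxPoints(r).round(0).tolist())
    x,y,z=W[...,0],W[...,1],W[...,2]
    near=(x>.56)&(x<.77)&(y>-.165)&(y<.02)
    rect(near&(z>.050)); 
    rect((x>.43)&(x<.55)&(y>-.13)&(y<-.03)&(z>.003)&(z<.03)) 
    m=(x>.43)&(x<.55)&(y>-.13)&(y<-.03)&(z>.003)&(z<.03)
    A=np.c_[x[m],y[m],np.ones(m.sum())];s=np.linalg.lstsq(A,z[m],rcond=None)[0];print('plane',s,np.arctan2(-s[1],-s[0]))
    print('table z',np.nanmedian(z[(x>.4)&(x<.44)&(y>-.13)&(y<0)]),'top z',np.nanmedian(z[near&(z>.05)&(z<.065)]))
E
```

```text
top 3989 ((668.7479248046875, -75.54779052734375), (121.26457214355469, 160.53704833984375), 74.27687072753906) [[575.0, -112.0], [730.0, -156.0], [762.0, -39.0], [608.0, 5.0]]
top 717 ((490.2762145996094, -83.43416595458984), (88.78954315185547, 117.73650360107422), 89.46389770507812) [[431.0, -127.0], [549.0, -128.0], [550.0, -40.0], [432.0, -38.0]]
plane [-0.12780215  0.06152441  0.0772655 ] -0.44866010517630095
table z -0.0004865761140209331 top z 0.055265591257393595
scene 1797 ((655.5946655273438, -73.48500061035156), (124.68045806884766, 127.84950256347656), 73.73558807373047) [[577.0, -115.0], [700.0, -151.0], [734.0, -32.0], [612.0, 4.0]]
scene 609 ((502.22821044921875, -72.23954772949219), (67.76713562011719, 89.8756103515625), 64.62098693847656) [[447.0, -84.0], [528.0, -122.0], [557.0, -61.0], [476.0, -22.0]]
plane [-0.08759719  0.13155149  0.06371285] -0.9833401948540051
table z 0.0003969483008759866 top z 0.055779268349915034
```

View pics/c0.png

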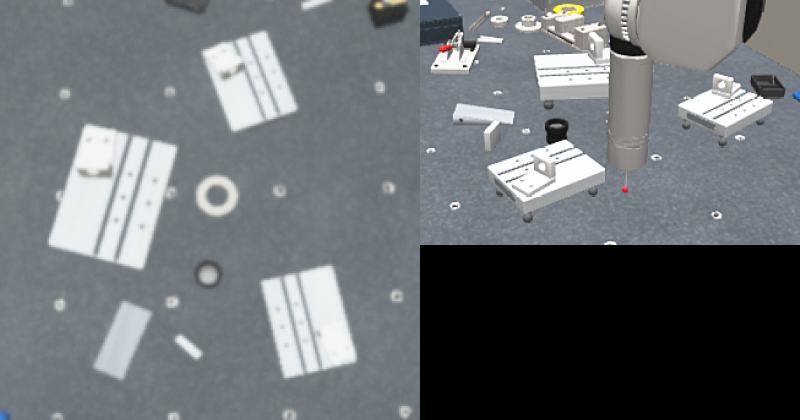

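The meant box is the largest, at top-crop (112,197); the look-alikes are the smaller ones at (250,80) and (308,322). The wedge is at crop (123,340) with its nose up-right, towards the box's near right corner at about (142,268). Next I'll move in for a close wrist view.

Call:
carry_out --commands '[0,22,37,6,0,0,-0.9,0,22,37,6,0,0,-0.9,0,22,37,6,0,0,-0.9,0,22,37,6,0,0,-0.9,0,22,37,6,0,0,-0.9,0,22,37,6,0,0,-0.9,0,22,37,6,0,0,-0.9,0,22,37,6,0,0,-0.9,0.8,22,37,6,0,0,-0.9,0.8,22,37,6,0,0,-0.9,0.8,22,37,6,0,0,-0.9,0.8,22,37,6,0,0,-0.9]' --force 20

```text
time_s: 1.6
ee_pos: [0.4653, -0.1188, 0.2665]
eef_rot: [-3.14, 0.001, -2.009]
force: [-0.1, 0.2, -0.4]
grip_width: 0.0235
```

```bash
cat >> h.py <<'E'
def rect(P):
    r=cv2.minAreaRect((P[:,:2]*1000).astype(np.float32)); print('rect',np.round(r[0],1),np.round(r[1],1),round(r[2],1),cv2.boxPoints(r).round(1).tolist())
E
python3 - <<'E'
from h import *
o=ctrl.get_obs();print(o['time_s'],o['ee_pos'],o['eef_rot'],o['grip_width'],o['force'])
im,W=cloud('wrist');cv2.imwrite('pics/w1.png',im);np.save('w1.npy',W)
i=viewer.camera_info('wrist');print('cam',-np.array(i['R']).T@np.array(i['t']),np.array(i['R'])[2])
for t in ('fixture_box','wedge','loupe','gauge_block'):
    for r in nets.silhouettes('wrist',t)[:2]:
        p=W[r['region']];p=p[~np.isnan(p[:,0])];print(t,round(r['confidence'],2),np.round(r['extent']),np.median(p,0).round(3))
        q=p[(p[:,2]>.002)]
        if t=='fixture_box': q=q[q[:,2]>.045]
        rect(q)
E
```

```text
1.6 [ 0.46532125 -0.11877656  0.26646813] [-3.14003126e+00  1.19692595e-03 -2.00851565e+00] 0.023539134651071502 [-0.14160421  0.23071705 -0.36223489]
cam [ 0.53314399 -0.15275096  0.44384795] [-0.2384545   0.11084805 -0.9648068 ]
fixture_box 0.8 [148.   0. 282. 105.] [ 0.645 -0.072  0.053]
rect [647.8 -72.3] [119.6 120.5] 74.1 [[573.5, -113.30000305175781], [689.2999877929688, -146.3000030517578], [722.0999755859375, -31.200000762939453], [606.2000122070312, 1.7000000476837158]]
fixture_box 0.78 [388.   6. 498. 132.] [ 0.511 -0.309  0.04 ]
rect [ 481.8 -340.6] [45.6 29.6] 25.2 [[454.8999938964844, -337.0], [467.5, -363.70001220703125], [508.79998779296875, -344.29998779296875], [496.20001220703125, -317.5]]
wedge 0.9 [274. 128. 307. 189.] [ 0.493 -0.084  0.007]
rect [492.2 -83.6] [40.1 89.4] 66.7 [[443.20001220703125, -84.30000305175781], [525.2999877929688, -119.69999694824219], [541.0999755859375, -82.9000015258789], [459.0, -47.5]]
wedge 0.44 [298.   4. 327.  11.] [ 0.651 -0.196  0.015]
rect [ 653.  -197.4] [39.2  9.8] 67.9 [[641.0999755859375, -213.6999969482422], [650.2000122070312, -217.39999389648438], [664.9000244140625, -181.0], [655.9000244140625, -177.39999389648438]]
loupe 0.88 [324.  54. 351.  84.] [ 0.57  -0.193  0.023]
rect [ 569.6 -192. ] [32.3 32.8] 19.5 [[548.9000244140625, -181.89999389648438], [559.7999877929688, -212.8000030517578], [590.2999877929688, -202.10000610351562], [579.4000244140625, -171.10000610351562]]
gauge_block 0.78 [331. 135. 360. 147.] [ 0.483 -0.165  0.028]
rect [ 481.9 -165.8] [33.8  9.1] 48.3 [[467.29998779296875, -175.39999389648438], [474.0, -181.5], [496.6000061035156, -156.1999969482422], [489.79998779296875, -150.1999969482422]]
```

Call:
carry_out --commands '[1,2.85,-0.63,-4,0,0,0.03,1,2.85,-0.63,-8,0,0,0.03,1,2.85,-0.63,-12,0,0,0.03,1,2.85,-0.63,-16,0,0,0.03,1,2.85,-0.63,-20,0,0,0.03,1,2.85,-0.63,-22,0,0,0.03,1,2.85,-0.63,-24,0,0,0.03,1,2.85,-0.63,-25.5,0,0,0.03,1,2.85,-0.63,-26,0,0,0.03,1,2.85,-0.63,-26.35,0,0,0.03,1,2.85,-0.63,-26.35,0,0,0.03]'

```text
time_s: 2.77
ee_pos: [0.4908, -0.1314, 0.0018]
eef_rot: [3.141, -0.0, -1.986]
force: [-0.6, -0.3, 0.7]
grip_width: 0.0004
```

```bash
python3 - <<'E'
from h import *
im,W=cloud('wrist');cv2.imwrite('pics/w2.png',im)
o=ctrl.get_obs();print(o['time_s'],o['ee_pos'],o['eef_rot'],o['grip_width'],o['force'])
E
```

```text
2.8167 [ 0.49115849 -0.13135718  0.00232939] [-3.14125172e+00 -1.92981479e-04 -1.98513562e+00] 0.0005940982785941521 [ 0.93931334 -0.04814488  1.30696296]
```

View pics/w2.png

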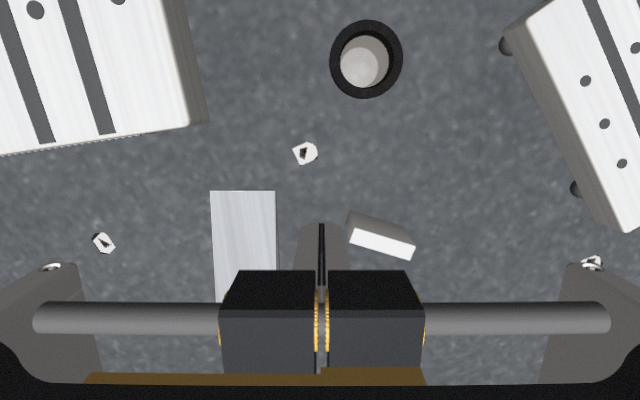

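Call:
carry_out --commands '[1,0.2,0.46,0,0,0,0,1,0.4,0.92,0,0,0,0,1,0.5,1.15,0,0,0,0,1,0.55,1.3,0,0,0,0,1,0.6,1.42,0,0,0,0,1,0.66,1.54,0,0,0,0,1,0.72,1.68,0,0,0,0,1,0.78,1.82,0,0,0,0,1,0.78,1.82,0,0,0,0]'

```text
time_s: 3.57
ee_pos: [0.499, -0.1131, 0.0023]
eef_rot: [-3.141, -0.0, -1.985]
force: [0.3, -0.0, 0.2]
grip_width: 0.0007
```

```bash
cat > m.py <<'E'
from h import *
import sys
o=ctrl.get_obs();print(o['time_s'],o['ee_pos'].round(4),o['eef_rot'].round(3),o['force'].round(2))
for c in sys.argv[1:]:
    im,W=cloud(c);cv2.imwrite(f"pics/{c}_{o['time_s']:.1f}.png",im)
    for r in nets.silhouettes(c,'wedge')[:2]:
        p=W[r['region']];p=p[~np.isnan(p[:,0])];p=p[p[:,2]<.03]
        if abs(np.median(p[:,0])-.52)>.09: continue
        print(c,round(r['confidence'],2),len(p));rect(p[p[:,2]>.002])
E
python3 m.py wrist top scene
```

```text
3.5667 [ 0.499  -0.1131  0.0023] [-3.141 -0.    -1.985] [ 0.25 -0.03  0.24]
wrist 0.81 4781
rect [513.  -88.9] [40.  50.1] 66.1 [[482.0, -97.0], [527.7999877929688, -117.4000015258789], [544.0, -80.80000305175781], [498.20001220703125, -60.5]]
scene 0.89 487
rect [496.7 -82.1] [42.9 89.3] 67.9 [[447.29998779296875, -85.19999694824219], [530.0999755859375, -118.80000305175781], [546.2000122070312, -79.0], [463.3999938964844, -45.5]]
```

Call:
carry_out --commands '[1,0.08,0.18,0,0,0,0,1,0.16,0.37,0,0,0,0,1,0.24,0.55,0,0,0,0,1,0.32,0.73,0,0,0,0,1,0.32,0.73,0,0,0,0]'

```text
time_s: 4.28
ee_pos: [0.5023, -0.1056, 0.0023]
eef_rot: [-3.141, -0.0, -1.985]
force: [0.5, -0.9, 0.0]
grip_width: 0.0006
```

```bash
python3 m.py wrist scene; ls pics
```

```text
4.2833 [ 0.5023 -0.1056  0.0023] [-3.141 -0.    -1.985] [ 0.52 -0.93  0.01]
wrist 0.66 4483
rect [516.  -80.5] [39.8 48.8] 69.7 [[486.20001220703125, -90.69999694824219], [531.9000244140625, -107.69999694824219], [545.7000122070312, -70.30000305175781], [500.0, -53.400001525878906]]
c0.png
scene0.png
scene_3.6.png
scene_4.3.png
top0.png
top_3.6.png
w1.png
w2.png
wrist_3.6.png
wrist_4.3.png
```

Call:
carry_out --commands '[1,0.06,0.14,0,0,0,0,1,0.12,0.28,0,0,0,0,1,0.12,0.28,0,0,0,0,1,-0.2,-0.5,0,0,0,0,1,-0.5,-1.2,0,0,0,0,1,-0.6,-1.4,2,0,0,0,1,-3,-1.4,5,0,0,0,1,-6,1,7,0,0,0,1,-9,3,7,0,0,0,1,-9.5,4.5,7,0,0,0,0.75,-9.5,4.5,7,0,0,0,0.75,-9.5,4.5,7,0,0,0]'

```text
time_s: 5.48
ee_pos: [0.4073, -0.0611, 0.0727]
eef_rot: [-3.14, 0.0, -1.985]
force: [0.2, -0.6, -0.2]
grip_width: 0.0094
```

```bash
python3 m.py wrist top scene; python3 - <<'E'
import cv2
w=cv2.resize(cv2.imread('pics/'+sorted([f for f in __import__('os').listdir('pics') if f.startswith('wrist_')],key=lambda s:float(s[6:-4]))[-1]),(640,400))
cv2.imwrite('pics/v3.png',w)
E
```

```text
5.4833 [ 0.4073 -0.0611  0.0727] [-3.14   0.    -1.985] [ 0.24 -0.55 -0.16]
wrist 0.66 6372
rect [496.8 -71.1] [40.2 88.5] 72.1 [[448.5, -76.5999984741211], [532.7000122070312, -103.9000015258789], [545.0999755859375, -65.5999984741211], [460.79998779296875, -38.400001525878906]]
top 0.97 761
rect [497.7 -71.7] [40. 89.] 71.7 [[449.20001220703125, -76.5999984741211], [533.7000122070312, -104.5999984741211], [546.2000122070312, -66.69999694824219], [461.70001220703125, -38.70000076293945]]
```

View pics/v3.png

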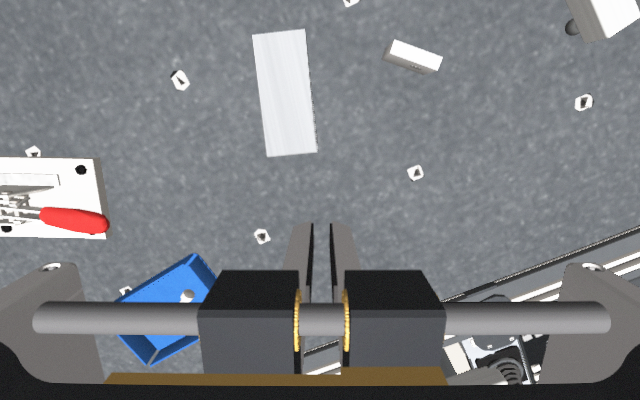

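Call:
carry_out --commands '[0.7,2.9,0.93,-1,0,0,0.098,0.7,2.9,0.93,-3,0,0,0.098,0.7,2.9,0.93,-5,0,0,0.098,0.7,2.9,0.93,-6,0,0,0.098,0.7,2.9,0.93,-6.67,0,0,0.098,0.7,2.9,0.93,-6.67,0,0,0.098,0.7,2.9,0.93,-6.67,0,0,0.098]'

```text
time_s: 6.37
ee_pos: [0.4365, -0.0522, 0.0057]
eef_rot: [3.141, -0.0, -1.888]
force: [0.5, -0.4, 0.6]
grip_width: 0.0141
```

```bash
python3 m.py wrist
```

```text
6.3667 [ 0.4365 -0.0522  0.0057] [ 3.141 -0.    -1.888] [ 0.49 -0.43  0.65]
wrist 0.9 11620
rect [497.  -70.8] [40.3 90.2] 72.1 [[447.8999938964844, -76.0999984741211], [533.7999877929688, -103.80000305175781], [546.2000122070312, -65.5], [460.29998779296875, -37.79999923706055]]
```

Call:
carry_out --commands '[0.7,0.475,-0.155,0,0,0,0,0.7,0.95,-0.31,0,0,0,0,0.7,1.43,-0.47,0,0,0,0,0.7,1.9,-0.62,0,0,0,0,0.7,2.4,-0.78,0,0,0,0,0.7,2.9,-0.95,0,0,0,0,0.7,3.4,-1.11,0,0,0,0,0.7,3.9,-1.275,0,0,0,0,0.7,4.3,-1.41,0,0,0,0,0.7,4.7,-1.54,0,0,0,0,0.7,5,-1.63,0,0,0,0,0.7,5,-1.63,0,0,0,0]'

```text
time_s: 7.47
ee_pos: [0.4875, -0.0688, 0.0062]
eef_rot: [-3.14, 0.0, -1.888]
force: [-0.2, -0.5, -0.6]
grip_width: 0.0138
```

```bash
python3 m.py wrist top; python3 - <<'E'
from h import *
im,W=cloud('wrist');q=W[W[...,2]>.045];q=q[(q[:,0]>.5)&(q[:,1]>-.2)&(q[:,2]<.1)&(q[:,0]>.56)];rect(q)
im,W=cloud('top');q=W[(W[...,2]>.045)&(W[...,0]>.56)&(W[...,1]>-.165)&(W[...,1]<.02)&(W[...,0]<.78)];rect(q)
E
```

```text
7.4667 [ 0.4875 -0.0688  0.0062] [-3.14   0.    -1.888] [-0.18 -0.55 -0.57]
wrist 0.8 11125
rect [537.9 -84.5] [40.4 89.6] 72.2 [[489.0, -90.0], [574.4000244140625, -117.4000015258789], [586.7000122070312, -79.0], [501.3999938964844, -51.5]]
wrist 0.46 80
rect [591.4 -53.2] [113.3   0.5] 74.2 [[575.7999877929688, -107.5999984741211], [576.2000122070312, -107.80000305175781], [607.0999755859375, 1.2000000476837158], [606.5999755859375, 1.2999999523162842]]
top 0.65 291
rect [563.  -93.3] [40.  40.2] 71.9 [[537.7000122070312, -106.0999984741211], [575.9000244140625, -118.5999984741211], [588.2999877929688, -80.5999984741211], [550.0999755859375, -68.0999984741211]]
rect [601.9 -56.4] [120.2  24.5] 72.9 [[572.5, -110.19999694824219], [595.9000244140625, -117.4000015258789], [631.2999877929688, -2.5], [607.9000244140625, 4.699999809265137]]
rect [669.  -75.7] [121.6 161.4] 74.0 [[574.7000122070312, -112.0], [729.7999877929688, -156.3000030517578], [763.2000122070312, -39.400001525878906], [608.0999755859375, 4.900000095367432]]
```

Call:
carry_out --commands '[0.7,0.38,-0.122,0,0,0,0,0.7,0.76,-0.244,0,0,0,0,0.7,1.14,-0.366,0,0,0,0,0.7,1.43,-0.459,0,0,0,0,0.7,1.71,-0.55,0,0,0,0,0.7,1.9,-0.61,0,0,0,0,0.7,2.0,-0.643,0,0,0,0,0.7,2.1,-0.675,0,0,0,0]'

```text
time_s: 8.43
ee_pos: [0.5078, -0.0753, 0.0062]
eef_rot: [-3.14, 0.0, -1.888]
force: [-1.4, 0.7, 1.4]
grip_width: 0.0141
```

Call:
carry_out --commands '[0.7,0.095,-0.03,0,0,0,0,0.7,0.19,-0.06,0,0,0,0,0.7,0.29,-0.09,0,0,0,0]'

```text
time_s: 8.68
ee_pos: [0.5108, -0.0762, 0.0062]
eef_rot: [-3.14, 0.0, -1.888]
force: [-1.7, 2.0, 0.7]
grip_width: 0.0142
```

Call:
carry_out --commands '[0.7,0.095,-0.03,0,0,0,0,0.7,0.19,-0.06,0,0,0,0]'

```text
time_s: 8.85
ee_pos: [0.5128, -0.0768, 0.0062]
eef_rot: [-3.14, 0.0, -1.888]
force: [-2.9, 1.2, 1.7]
grip_width: 0.0143
```

Call:
carry_out --commands '[0.7,0.095,-0.03,0,0,0,0,0.7,0.19,-0.06,0,0,0,0]'

```text
time_s: 9.02
ee_pos: [0.5148, -0.0774, 0.0062]
eef_rot: [-3.14, 0.0, -1.888]
force: [-1.5, 1.5, 2.0]
grip_width: 0.0142
```

Call:
carry_out --commands '[0.7,0.095,-0.03,0,0,0,0,0.7,0.19,-0.06,0,0,0,0]'

```text
time_s: 9.18
ee_pos: [0.5168, -0.0781, 0.0062]
eef_rot: [-3.14, 0.0, -1.888]
force: [-1.3, 1.1, 1.5]
grip_width: 0.0141
```

```bash
python3 m.py wrist
```

```text
9.1833 [ 0.5168 -0.0781  0.0062] [-3.14   0.    -1.888] [-1.27  1.13  1.48]
wrist 0.7 70
rect [ 580.1 -101.2] [13.7 45.3] 14.9 [[567.7000122070312, -81.0999984741211], [579.2999877929688, -124.80000305175781], [592.5999755859375, -121.30000305175781], [580.9000244140625, -77.5]]
```

Call:
carry_out --commands '[0.7,0.095,-0.03,0,0,0,0,0.7,0.19,-0.06,0,0,0,0]'

```text
time_s: 9.45
ee_pos: [0.5188, -0.0787, 0.0062]
eef_rot: [-3.14, 0.0, -1.888]
force: [-4.1, 0.8, 1.9]
grip_width: 0.0141
```

Call:
carry_out --commands '[0.7,0.095,-0.03,0,0,0,0,0.7,0.19,-0.06,0,0,0,0]'

```text
time_s: 9.62
ee_pos: [0.5202, -0.0791, 0.0062]
eef_rot: [3.141, -0.0, -1.888]
force: [-7.9, 2.7, 7.1]
grip_width: 0.0142
```

Call:
carry_out --commands '[0.7,0.095,-0.03,0,0,0,0,0.7,0.14,-0.045,0,0,0,0]'

```text
time_s: 9.78
ee_pos: [0.5209, -0.0794, 0.0062]
eef_rot: [3.139, -0.0, -1.888]
force: [-9.8, 3.1, 7.6]
grip_width: 0.0145
```

Call:
carry_out --commands '[0.7,-0.5,0.16,0,0,0,0,0.7,-1.9,0.62,0,0,0,0,0.7,-3.5,1,1,0,0,0,0.7,-6.5,1,5,0,0,0,0.7,-10,1,9,0,0,0,0.7,-11,1,11,0,0,0,1,-11,1,11,0,0,0,1,-11,1,11,0,0,0]'

```text
time_s: 10.45
ee_pos: [0.4116, -0.0697, 0.1182]
eef_rot: [-3.138, 0.0, -1.888]
force: [0.8, 0.7, -1.5]
grip_width: 0.0042
```

```bash
cat > b.py <<'E'
from h import *
im,W=cloud('top');x,y,z=W[...,0],W[...,1],W[...,2]
m=(z>.045)&(x>.56)&(y>-.165)&(y<.02)&(x<.78);rect(W[m])
m&=(z<.062);p=W[m]
for k in range(4):
    A=np.c_[p[:,:2]-[.669,-.076],np.ones(len(p))];s=np.linalg.lstsq(A,p[:,2],rcond=None)[0];r=p[:,2]-A@s;p=p[abs(r)<.002]
print('box plane',s,len(p))
E
python3 m.py wrist top; python3 b.py;python3 - <<'E'
import sys;sys.path.insert(0,'.')
from h import *
W=np.load('top0.npy');x,y,z=W[...,0],W[...,1],W[...,2]
m=(z>.045)&(x>.56)&(y>-.165)&(y<.02)&(x<.78)&(z<.062);p=W[m]
for k in range(4):
    A=np.c_[p[:,:2]-[.669,-.076],np.ones(len(p))];s=np.linalg.lstsq(A,p[:,2],rcond=None)[0];r=p[:,2]-A@s;p=p[abs(r)<.002]
print('before',s,len(p))
im=cv2.imread('pics/'+sorted([f for f in __import__('os').listdir('pics') if f.startswith('wrist_')],key=lambda s:float(s[6:-4]))[-1]);cv2.imwrite('pics/v4.png',im)
E
```

```text
10.45 [ 0.4116 -0.0697  0.1182] [-3.138  0.    -1.888] [ 0.78  0.71 -1.53]
wrist 0.82 2992
rect [552.  -88.7] [41.2 48.8] 71.9 [[522.4000244140625, -100.69999694824219], [568.7999877929688, -115.9000015258789], [581.5999755859375, -76.69999694824219], [535.2000122070312, -61.5]]
top 0.61 514
rect [571.4 -95.7] [40.3 88.1] 72.3 [[523.2999877929688, -101.5999984741211], [607.2000122070312, -128.3000030517578], [619.5, -89.9000015258789], [535.5999755859375, -63.099998474121094]]
rect [669.2 -75.8] [121.6 161.2] 74.4 [[575.2000122070312, -112.80000305175781], [730.5, -156.0], [763.0999755859375, -38.900001525878906], [607.9000244140625, 4.400000095367432]]
box plane [0.00200224 0.00047463 0.05524558] 2803
before [0.00532243 0.00189471 0.05521718] 2840
```

View pics/v4.png

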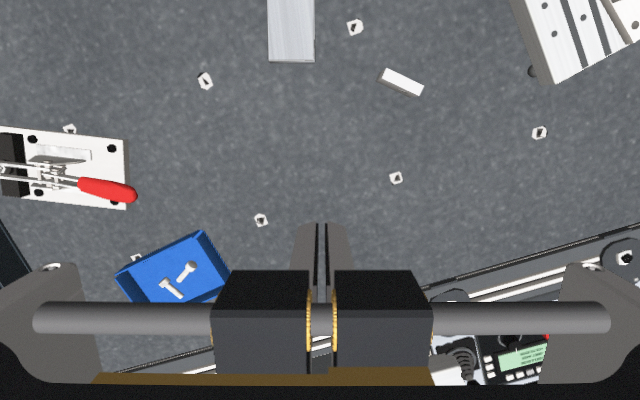

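Call:
carry_out --commands '[1,4,-0.8,0,0,0,0,1,8,-1.6,0,0,0,0,1,12,-2.4,0,0,0,0,1,16,-3,0,0,0,0,1,18.2,-3.33,0,0,0,0,1,18.2,-3.33,-1.5,0,0,0,1,18.2,-3.33,-3,0,0,0,1,18.2,-3.33,-4.5,0,0,0,1,18.2,-3.33,-5.4,0,0,0,1,18.2,-3.33,-5.4,0,0,0,1,18.2,-3.33,-5.4,0,0,0]'

```text
time_s: 11.62
ee_pos: [0.5927, -0.1024, 0.0602]
eef_rot: [3.135, -0.0, -1.888]
force: [0.5, 0.4, 0.4]
grip_width: 0.0004
```

Call:
carry_out --commands '[1,0,0,-0.2,0,0,0,1,0,0,-0.4,0,0,0,1,0,0,-0.6,0,0,0,1,0,0,-0.7,0,0,0,1,0,0,-0.7,0,0,0]'

```text
time_s: 12.03
ee_pos: [0.5931, -0.1027, 0.0554]
eef_rot: [3.137, -0.001, -1.888]
force: [-7.1, 0.9, 17.2]
grip_width: 0.0003
```

Call:
carry_out --commands '[1,0,0,0.3,0,0,0,1,0,0,0.3,0,0,0,1,0,0,0.3,0,0,0]'

```text
time_s: 12.28
ee_pos: [0.5934, -0.1028, 0.0588]
eef_rot: [3.138, -0.001, -1.888]
force: [0.5, -0.6, -0.3]
grip_width: 0.0004
```

Call:
carry_out --commands '[1,0,0,-0.15,0,0,0,1,0,0,-0.3,0,0,0,1,0,0,-0.35,0,0,0,1,0,0,-0.35,0,0,0]'

```text
time_s: 12.62
ee_pos: [0.5934, -0.1028, 0.0556]
eef_rot: [3.138, -0.001, -1.888]
force: [-3.4, 1.0, 7.8]
grip_width: 0.0005
```

Call:
carry_out --commands '[1,0,0,-0.05,0,0,0,1,0,0,-0.05,0,0,0,1,0,0,-0.05,0,0,0]'

```text
time_s: 12.87
ee_pos: [0.5934, -0.1028, 0.0556]
eef_rot: [3.138, -0.001, -1.888]
force: [-4.0, 0.9, 9.7]
grip_width: 0.0006
```

Force is about 10 N with the height unchanged. I'll hold that for over a second.

Call:
carry_out --commands '[1,0,0,-0.055,0,0,0,1,0,0,-0.055,0,0,0,1,0,0,-0.055,0,0,0,1,0,0,-0.055,0,0,0,1,0,0,-0.055,0,0,0,1,0,0,-0.055,0,0,0,1,0,0,-0.055,0,0,0,1,0,0,-0.055,0,0,0,1,0,0,-0.055,0,0,0,1,0,0,-0.055,0,0,0,1,0,0,-0.055,0,0,0,1,0,0,-0.055,0,0,0]'

```text
time_s: 13.87
ee_pos: [0.5934, -0.1028, 0.0556]
eef_rot: [3.138, -0.001, -1.888]
force: [-4.8, 1.0, 9.3]
grip_width: 0.0001
```

Call:
carry_out --commands '[1,0,0,-0.06,0,0,0,1,0,0,-0.06,0,0,0,1,0,0,-0.06,0,0,0,1,0,0,-0.06,0,0,0]'

```text
time_s: 14.2
ee_pos: [0.5934, -0.1029, 0.0556]
eef_rot: [3.138, -0.001, -1.888]
force: [-5.2, 0.4, 9.9]
grip_width: 0.0004
```

Call:
carry_out --commands '[1,0,0,0,0,0,0,1,0,0,0.01,0,0,0]'

```text
time_s: 14.37
ee_pos: [0.5934, -0.1028, 0.0558]
eef_rot: [3.138, -0.001, -1.888]
force: [-1.8, 1.0, 4.4]
grip_width: 0.0005
```

Call:
carry_out --commands '[1,0,0,0.01,0,0,0,1,0,0,0.02,0,0,0]'

```text
time_s: 14.53
ee_pos: [0.5934, -0.1028, 0.0559]
eef_rot: [3.138, -0.001, -1.888]
force: [-0.6, 0.0, 2.9]
grip_width: 0.0003
```

Call:
carry_out --commands '[1,0,0,0.5,0,0,0,1,0,0,2,0,0,0,1,0,0,5,0,0,0,1,-4,0,8,0,0,0,1,-8,0,11,0,0,0,1,-12,0,14,0,0,0,1,-16,0,14,0,0,0,1,-18,-2,14,0,0,0,1,-18,-4,14,0,0,0,1,-18,-4,14,0,0,0]'

```text
time_s: 15.37
ee_pos: [0.4122, -0.1449, 0.197]
eef_rot: [3.141, -0.001, -1.889]
force: [0.7, 0.4, 0.4]
grip_width: 0.0004
```

```bash
python3 m.py wrist top; python3 b.py;python3 - <<'E'
import sys;sys.path.insert(0,'.')
from h import *
a=viewer.camera('top')[0][70:310,200:440]; b=viewer.camera('scene')[0][130:260,190:398]
c=np.zeros((400,800,3),np.uint8);c[:,:400]=cv2.resize(a,(400,400),interpolation=3);c[:250,400:]=cv2.resize(b,(400,250),interpolation=3);cv2.imwrite('pics/v5.png',c)
E
```

```text
15.3667 [ 0.4122 -0.1449  0.197 ] [ 3.141e+00 -1.000e-03 -1.889e+00] [0.66 0.4  0.45]
wrist 0.68 2539
rect [570.5 -93.2] [41.3 85.5] 72.6 [[523.5999755859375, -100.19999694824219], [605.0999755859375, -125.69999694824219], [617.5, -86.30000305175781], [535.9000244140625, -60.79999923706055]]
top 0.95 493
rect [571.5 -95.3] [40.1 87.9] 72.5 [[523.5999755859375, -101.19999694824219], [607.2999877929688, -127.5999984741211], [619.4000244140625, -89.4000015258789], [535.5999755859375, -62.900001525878906]]
rect [669.3 -76.1] [120.7 161.8] 74.1 [[575.0, -112.0], [730.5999755859375, -156.3000030517578], [763.5999755859375, -40.20000076293945], [608.0, 4.099999904632568]]
box plane [0.00178986 0.00032953 0.05528149] 2833
```

View pics/v5.png

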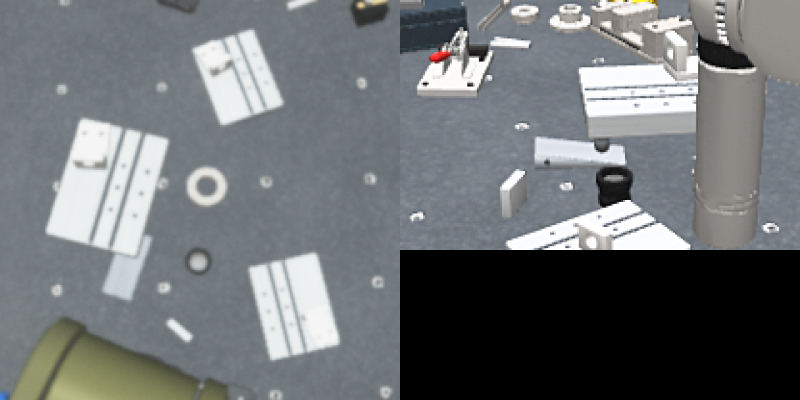

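The wedge (crop 127,267) lies under the near right corner. In the scene view the ball foot at (601,143) sits on its slope. The box and bystanders haven't moved, so I'm handing in.

```bash
python3 -c "
from station import ticket
print(ticket.hand_in())"
```

```text
the job is handed in; nothing more can be done
None
```

I pushed the wedge under the short foot until it bore snugly, tested the corner, and handed the job in at about 15.4 s. The box no longer rocks.

- **Wedge:** I nudged its side with the fingertips to aim it at the foot. Then I pushed on the butt face until the push rose from about 2 N to 10 N, with the nose about 21 mm past the foot.
- **Rock test:** I held about 9–10 N on corner_top for over 1.5 s. The top stayed at 55.6 mm, against 55.9 mm at 3 N, so it gave about 0.3 mm instead of dropping 4–7 mm.
- **Last checks:** The wedge stayed in place under the foot. The box moved less than about 1 mm and is level to within roughly 0.3 mm at the corner. The loupe, ring gauge and gauge block look untouched in the final picture.
- **Off target:** My first press overshot to about 17 N, above the 15 N limit, with about 7 N sideways. I lifted off and repeated the test within the range.

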